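Offer up a fence slide with its free-running carriage to the guide pin

ROBOT

A 6-joint arm with a two-finger parallel gripper is mounted at the origin on the work surface. World frame = base frame: x ahead of the robot, y to its left, z up, the work surface at z = 0. Lengths are in m, angles in rad, forces in N, time in s.
With the tool pointing down it reaches from about 0.35 to 0.875 m from the base axis. Payload 15.5 kg.
Tool frame: the origin (TCP) lies midway between the tips of the shut fingers; the grasp point (between the pads) lies 19 mm behind it; z points along the fingers, y is the line along which they close (so a half turn about z gives the same grasp; the last joint's range is limited). The gripper opens to 85 mm and grips with 20 to 120 N. Pads are 22 mm wide; open, the fingers measure 114 mm over their backs; the gripper's body (76 mm by 85 mm) begins 54 mm behind the grasp point. The pads swing forward as they close: fully open they stand 13 mm farther back than shut.
Start: joints at [-0.096, 0.494, 1.345, -0, 1.302, -0.096], TCP at [0.625, 0, 0.231] pointing down, gripper open.
Joint ranges: [-2.91, 2.91], [-0.82, 2.16], [0.22, 2.67], [-1.22, 4.37], [0.12, 2.79], [-3.08, 3.08]. Speed limits (rad/s): [1.89, 1.89, 2.57, 3.01, 3.01, 3.01].

INTERFACE

Orientations are given as [roll, pitch, yaw] about the fixed x, y, z axes, in that order (R = Rz(yaw) Ry(pitch) Rx(roll)).
In Python, from bench import * gives the robot as it stands. The module is installed in compiled form; this text tells all that it offers.
- The arm moves only by the shell command python3 -m crank 'ROWS'. ROWS is JSON, a list that holds one entry, the list of rows, each a list of 7 numbers: the shift along the tool's x, y, z scaled (see below), then the turn, a rotation vector about the tool's x, y, z scaled (see below), then the closure, from 0 (fully open) to 1 (shut). In form: [[[dx, dy, dz, rx, ry, rz, gripper], ...]]. A call has 1 to 8 rows; each row is the pose to reach, as a shift and turn from the pose commanded when the call began, along the tool's axes at that moment, turning the shorter way round; what a row does not reach only later rows make up. The controller multiplies each number of a shift by 20 cm and each number of a turn by 180 degrees. A row lasts 1/12 s, in which the tool goes at most 41.7 mm and 7.16 degrees, less where a joint would pass 70% of its speed; a pose out of reach is approached as far as the arm can. A call with a number of a shift or a turn outside -1 to 1 is refused whole. A call with a gripper value outside its range is refused whole. The fingers move at their own pace and stop on an object; the grip force is fixed at half the most. Time passes only in rows, so rows that repeat a pose let the fingers close. It gives the time, the measured TCP pose, the force, the opening and the grip force at its end, in the units of the state.
- get_obs(): the state, without advancing time (a new reading comes with each control period).
- camera(name): name is "scene" or "side" or "wrist"; returns a dict with "color" (400x640x3 uint8, blue, green, red), "K" (3x3 intrinsics, pixels), "dist_coeffs" ([k1, k2, p1, p2, k3] as OpenCV has them; the pictures are not rectified), "origin" and "attitude" of the camera in the world. Camera axes: x right, y up, looking along -z (the intrinsics and any distortion apply to the point x, -y, -z); pixel columns grow to the right and rows downward; lengths in m; the calibration is good to about 2 mm. A picture is of the moment at which its call begins. There is no depth.
- job_done(): hands the job in; it is judged then, once.
The state is a dict: "t": time; "joint_positions": joint angles; "joint_velocities": joint speeds; "joint_torque": joint torques, N m; "eef_pos": TCP position; "tcp_rot": TCP orientation; "ft_force": force on the tool from outside, world axes, zero at the start; "torque": the same for the moment, N m; "width": opening from 0.0 (shut) to 1.0 (fully open); "finger_force": force on a finger pad.
Only numpy, scipy, OpenCV 4.12 (cv2) and the standard library are available. Lean on these libraries where they do the work, as an engineer would, in place of code of your own. Each camera call takes 0.05 s, during which the arm holds its last target. There are 200 camera calls.

TASK

The fence slide lies on the bench: an aluminium plate with a ball rail, whose steel carriage runs quite freely and stands towards one end. Lift the plate by its wooden grip, keep it near level and, without touching the carriage or ever letting it reach an end of the rail (its balls would spill), bring the carriage to the middle of the rail and offer it up to the green bracket: its bore in line with the guide pin and squarely facing it, the block's face about 40 mm short of the pin's tip. Keep the carriage steady there, in the middle of its rail, for five seconds and finish still holding the plate so, with the bracket and the things around left alone.

Things in the scene. Friction and masses are not known exactly. Their poses are not given: they have to be found in the camera images.
- plate: Fence slide lying flat on the bench: aluminium plate 84 mm wide (its x, -56 to +28 mm), 350 mm long (its y), 5 mm thick, with a steel rail 340 mm long, 15 mm wide, top at 17 mm, along its y at x = 0; with grip, without carriage, nominal 0.40 kg. Origin: under the rail's middle, on the plate's underside; z up. The wooden grip bar is on the -x side (point plate_grip).
- plate_grip (a point): Centre of the plate's wooden grip bar, at (-96, 0, 45) mm in the plate's frame; axes as the plate's. The bar is 16 mm thick (x), 130 mm long (y), 28 mm high (z), with a 9 mm rod at each end (62 mm from its middle) joining it to the plate; free air along both long sides. Without carriage, the centre of mass is some 75 mm to +x of this point.
- carriage: Steel ball carriage 47 x 58 mm with a block 38 x 42 x 34 mm on top, nominal 0.22 kg. It slides along the plate's y only, starts moving at about 0.0005 rad of tilt, has next to no damping. Origin: centre of the block's dark bore (along x), at (0, s, 46) mm in the plate's frame, axes as the plate's; s starts between +50 and +90 mm. At s = +-141 mm it is flush with a rail end; keep within +-130 mm.
- bracket: Green cast guide bracket, fixed to the bench. Origin on the bench straight below the guide pin's tip; x points level from the tip to the upright web, z up. Foot 115 x 120 x 14 mm (x +42 to +158 mm), web 52 mm wide, 212 mm high (x +62 to +88 mm). The steel guide pin, 17 mm thick, juts 48 mm from its 48 mm boss towards the bracket's -x.
- pin_tip (a point): Centre of the guide pin's free end, 180 mm above the bench; axes as the bracket's. The carriage's origin belongs at (-59, 0, 0) mm in this frame (19 mm half block + 40 mm gap), its x axis along this frame's x, the plate's grip on the -x side.
- spanner: Open-end spanner 170 mm long, lying crosswise on the bench near the robot; leave alone. Origin under its middle.
- grease_tin: Steel tin, 64 mm diameter, 55 mm high, on the bench between fence slide and bracket, nearer the robot; leave alone. Origin under its middle.
- oil_bottle: White bottle, 56 mm diameter, 140 mm high, on the bench beyond the work; leave alone. Origin under its middle.
Things that resemble listed ones, but are neither listed nor needed, are in the scene too. There is more than one size of the bracket; the job needs the smaller.

How it is judged:
On the way, in this order (a step that is already met when the one before it is completed fails the run):
1. the fence slide is lifted clear of the bench (height (world z) of plate above 0.05 m), for 0.2 s.
2. the carriage is kept steady in the middle of its rail and in line with the pin, short of its tip, for five seconds (x of carriage in the frame of pin_tip between -0.075 and -0.043 m and y of carriage in the frame of pin_tip between -0.022 and 0.022 m and z of carriage in the frame of pin_tip between -0.016 and 0.016 m and y of carriage in the frame of plate between -0.025 and 0.025 m and angle between the x axis of carriage and the x axis of bracket, either way round below 0.15 rad and linear speed of carriage below 0.1 m/s), for 5 s.
At the end, for the whole second after the job is handed in: Plate held in the gripper before the pin, touching nothing else; carriage within 45 mm of the rail's middle (25 for the five seconds), bore within 45 mm sideways (22) and 20 mm in height (16) of the pin's line, 39 to 79 mm (43 to 75) before its tip, turned under 0.17 rad (0.15), (under 0.1 m/s) (x of carriage in the frame of pin_tip between -0.079 and -0.039 m and y of carriage in the frame of pin_tip between -0.045 and 0.045 m and z of carriage in the frame of pin_tip between -0.02 and 0.02 m and y of carriage in the frame of plate between -0.045 and 0.045 m and angle between the x axis of carriage and the x axis of bracket, either way round below 0.17 rad and height (world z) of plate above 0.1 m and contact force between the fingers and plate above 2 N and contact force between bracket and plate below 1 N); the arm keeps its last pose, push and grip.
It fails at once if the carriage reaches an end of the rail (y of carriage in the frame of plate above 0.138 m or y of carriage in the frame of plate below -0.138 m).
It fails at once if the robot touches the carriage (contact force between any of the arm, the fingers and carriage above 0.5 N).
It fails at once if the plate is tipped by more than 0.26 rad (angle between plate's own z axis and vertical above 0.26 rad).
It fails at once if the bracket is knocked (contact force between bracket and plate above 4 N or contact force between bracket and the arm above 4 N or contact force between bracket and the fingers above 4 N).
It fails at once if a bystander is moved (distance of any of spanner, grease_tin, oil_bottle from where it was at the start of the episode above 0.03 m).
It also fails if it takes over 61 s, if anything falls off the work surface, if the arm or the gripper's body presses on something with over 40 N, if the wrist force passes 120 N, or if a joint passes its speed limit or range.

## Working session

There is one attempt and no reset: what is moved stays moved. The work goes in short steps, Python scripts to look and compute and a shell command to move; the robot and the scene stay as the last step left them, time stands still between calls to the robot, and variables do not carry over. Pictures are saved under pics/ and viewed, at most 10 in all, crops included, and the job is handed in when it is done.

```bash
mkdir -p pics && cat > h.py <<'E'
from bench import *
import numpy as np, cv2
from scipy.spatial.transform import Rotation as R
def rot(a):
    a=np.array(a,float)
    return a if a.shape==(3,3) else (R.from_quat(a).as_matrix() if a.size==4 else R.from_euler('xyz',a).as_matrix())
def snap(n,f=None):
    c=camera(n)
    if f: cv2.imwrite('pics/'+f+'.png',c['color'])
    return c
def ray(c,uv):
    p=cv2.undistortPoints(np.array([[uv]],float),np.array(c['K']),np.array(c['dist_coeffs']))[0,0]
    return np.array(c['origin']),rot(c['attitude'])@np.array([p[0],-p[1],-1])
def onz(c,uv,z):
    o,d=ray(c,uv); return o+d*(z-o[2])/d[2]
def proj(c,P):
    q=(np.atleast_2d(P)-np.array(c['origin']))@rot(c['attitude'])
    q=q*[1,-1,-1]
    return cv2.projectPoints(q,np.zeros(3),np.zeros(3),np.array(c['K']),np.array(c['dist_coeffs']))[0][:,0]
E
python3 - <<'E'
from h import *
o=get_obs();print(o)
ims=[]
for n in('scene','side','wrist'):
    c=snap(n,n+'0');print(n,c['origin'],c['attitude'],c['K'],c['dist_coeffs'])
E
```

```text
{'t': 0.0, 'joint_positions': array([-9.54991900e-02,  4.94191607e-01,  1.34615761e+00, -3.73873175e-05,
        1.30251824e+00, -9.55021410e-02]), 'joint_velocities': array([-0.00061568, -0.00023519,  0.00039398, -0.00053858,  0.00041838,
       -0.00091207]), 'joint_torque': array([-2.68344644e-03, -8.82162237e+01, -3.83866239e+01, -4.40739132e-04,
        1.02696815e-02,  1.38197843e-04]), 'eef_pos': array([6.24618133e-01, 2.81434041e-05, 2.30686055e-01]), 'tcp_rot': array([-3.14032022e+00, -8.56882963e-05,  1.57080916e+00]), 'ft_force': array([-0.52128662, -0.94238685, -0.36746838]), 'torque': array([-0.01539939, -0.01798554, -0.02876926]), 'finger_force': 0.0, 'width': 0.9973005654607559}
scene [0.90283281 0.67291066 0.99784292] [ 0.7381314 -0.0128168  2.6461002] [[467.78841166   0.         322.99893164]
 [  0.         467.78841166 200.56474619]
 [  0.           0.           1.        ]] [-0.05676478  0.          0.          0.          0.        ]
side [0.43384957 0.8085311  0.86192151] [ 0.84189812 -0.01184284 -3.05706458] [[400.43262112   0.         322.83988154]
 [  0.         400.43262112 199.24721855]
 [  0.           0.           1.        ]] [-0.0453971  0.         0.         0.         0.       ]
wrist [0.62479474 0.06658607 0.37302668] [-0.26678553  0.00155537  0.00035259] [[317.91768024   0.         321.91211508]
 [  0.         317.91768024 200.84463027]
 [  0.           0.           1.        ]] [-0.03043903  0.          0.          0.          0.        ]
```

View pics/scene0.png

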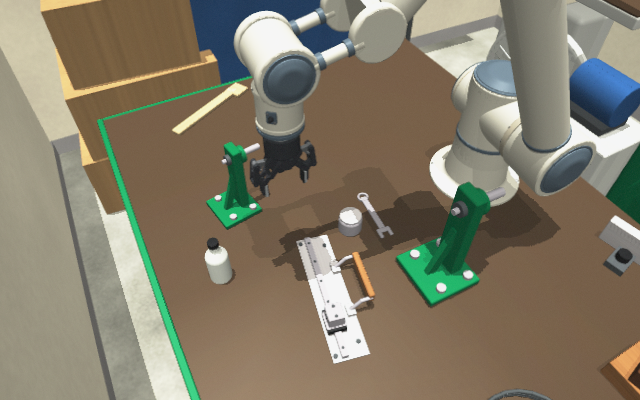

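View pics/side0.png

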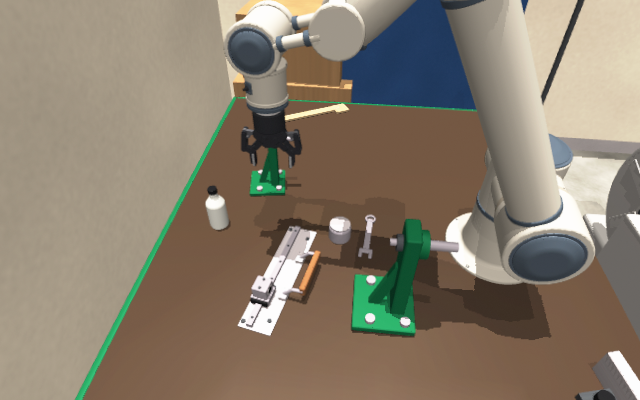

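Candidates for the bracket: the one at scene (235,185), side (268,165), and the one at scene (450,250), side (390,270), which looks bigger partly because it is closer. The fence slide is at scene (335,300) with its grip at (363,275) on the robot side, and the carriage is near its near end at (335,318). The tin is at (350,222), the spanner at (375,215) and the bottle at (218,263). Next is a close crop to check the bracket choice.

```bash
python3 - <<'E'
import cv2,numpy as np
s=cv2.imread('pics/scene0.png');d=cv2.imread('pics/side0.png')
z=lambda i,x,y,w,h:cv2.resize(i[y:y+h,x:x+w],(400,300),interpolation=cv2.INTER_CUBIC)
cv2.imwrite('pics/m1.png',np.vstack([np.hstack([z(s,195,135,100,75+15-15),z(s,290,230,186,140)]),np.hstack([z(d,225,130,100,75),z(d,225,220,160,120)])]))
E
```

```text
(no output)
```

View pics/m1.png

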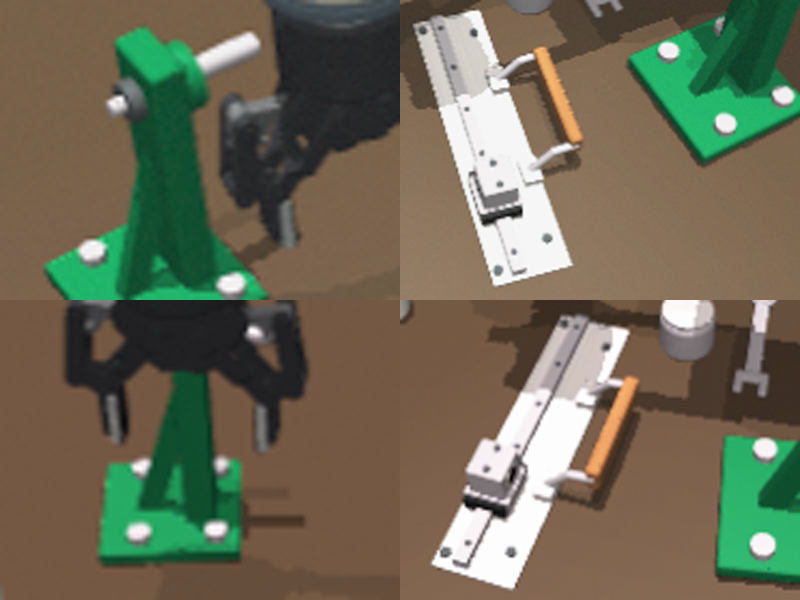

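View pics/wrist0.png

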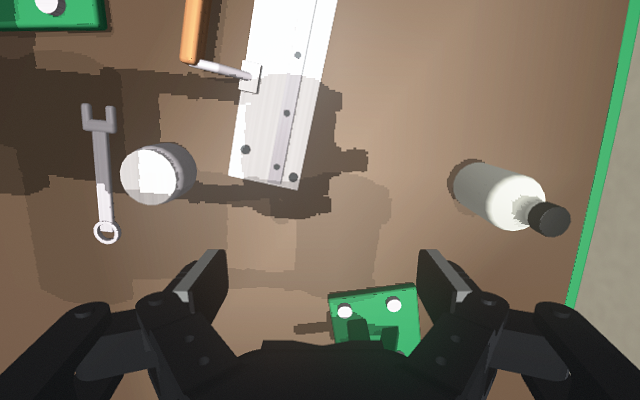

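```bash
python3 - <<'E'
from h import *
from scipy.optimize import least_squares
S=camera('scene');D=camera('side')
ps=[(296.5,241.2),(328.6,235.6),(370.4,353.7),(335.1,363.5)];pd=[(289,226),(317,232),(270.2,334.8),(237.8,326)]
A=np.array([onz(S,p,.005) for p in ps]);B=np.array([onz(D,p,.005) for p in pd]);print(A.round(4)*1e3,'\n',B.round(4)*1e3)
# model corners far-left=+x? , grip side (-x) = right in image
# which y sign: bracket-side far end; plate x axis points away from robot; z up
def pl(q,P): return np.array([q[0],q[1],0])+P@R.from_euler('z',q[2]).as_matrix().T
for sg in (1,):
    # +x dir = left in image (away from grip); y = z cross x
    x=(A[0]-A[1])[:2]; y=(A[3]-A[0])[:2]; s=np.sign(x[0]*y[1]-x[1]*y[0]); print('near end y sign',s)
M=np.array([[28,-175*s,5],[-56,-175*s,5],[-56,175*s,5],[28,175*s,5]])/1e3
f=lambda q:np.r_[(proj(S,pl(q,M))-ps).ravel(),(proj(D,pl(q,M))-pd).ravel()]
x0=[*A.mean(0)[:2],np.arctan2(x[1],x[0])]
r=least_squares(f,x0);q=r.x;print('plate',q,'res',r.fun.round(1))
print('grip',pl(q,np.array([[-.096,0,.045]])))
np.save('plate.npy',q)
# carriage block top corners center scene/side
print('bar ends scene',proj(S,pl(q,np.array([[-.096,.065,.059],[-.096,-.065,.059]]))),'side',proj(D,pl(q,np.array([[-.096,.065,.059],[-.096,-.065,.059]]))))
for s_ in(.05,.06,.07,.08,.09):
  print(s_,proj(S,pl(q,np.array([[0,s_,.063]]))),proj(D,pl(q,np.array([[0,s_,.063]]))))
# bracket
t=onz(S,(258.2,145.7),.18);rt=onz(S,(246.2,151.2),.18)
print('tip',t,'pin vec',(rt-t)*1e3)
fd=[onz(D,p,.014) for p in [(252,170.5),(285,170),(285,193.5),(250,194)]];print('foot',np.round(fd,3))
fb=[onz(D,p,.014) for p in [(356,277),(415,277),(413,327),(352,327)]];print('foot big',np.round(fb,3))
# bottom pose check for the bottle/tin
print('tin',onz(S,(350,213),.055),'bottle top',onz(S,(212,241),.14))
E
```

```text
[[594.  -19.9   5. ]
 [509.4   3.3   5. ]
 [587.8 338.8   5. ]
 [668.2 321.3   5. ]] 
 [[595.2 -19.2   5. ]
 [509.7  -2.7   5. ]
 [587.  337.1   5. ]
 [667.8 321.9   5. ]]
near end y sign 1.0
plate [ 0.60338491  0.15672085 -0.21949178] res [ 0.4 -0.3 -1.3 -1.2  0.6  0.2 -0.2  0.2  0.9 -0.2 -0.4  0.2 -0.1  1.
 -0.4 -0.2]
grip [[0.50968812 0.17762328 0.045     ]]
bar ends scene [[373.45722026 295.56629354]
 [355.58036787 251.34531472]] side [[301.54918167 289.29409581]
 [318.15366494 250.29476816]]
0.05 [[331.64053531 298.93250085]] [[267.06482349 273.60231171]]
0.06 [[332.89728282 302.67358171]] [[265.45480266 276.69812064]]
0.07 [[334.16888329 306.45826173]] [[263.82227422 279.83744639]]
0.08 [[335.4555683  310.28720701]] [[262.16680034 283.02114152]]
0.09 [[336.75757328 314.16109414]] [[260.48793307 286.25007858]]
tip [ 0.59830673 -0.22891891  0.18      ] pin vec [3.62935182e+01 5.52724746e+00 1.11022302e-13]
foot [[ 0.76  -0.263  0.014]
 [ 0.647 -0.277  0.014]
 [ 0.628 -0.154  0.014]
 [ 0.74  -0.141  0.014]]
foot big [[0.392 0.158 0.014]
 [0.237 0.144 0.014]
 [0.254 0.292 0.014]
 [0.398 0.304 0.014]]
tin [ 0.4419859  -0.00307455  0.055     ] bottle top [ 0.80759762 -0.01658563  0.14      ]
```

Shown so far: the small bracket (scene 235,185) has a foot of 114 × 124 mm, so it is the right one. The other measures about 150 × 150 mm. In the wrist view the plate, tin and spanner are clear. Next I hover over the grip bar.

```bash
python3 -m crank '[[[0.22,-0.14,0.1,0,0,0.02,0],[0.45,-0.29,0.2,0,0,0.04,0],[0.65,-0.42,0.3,0,0,0.06,0],[0.8,-0.52,0.38,0,0,0.07,0],[0.888,-0.5745,0.405,0,0,0.07,0],[0.888,-0.5745,0.405,0,0,0.07,0],[0.888,-0.5745,0.405,0,0,0.07,0],[0.888,-0.5745,0.405,0,0,0.07,0]]]' && python3 - <<'E'
from h import *
w=snap('wrist','w1');s=snap('scene','s1');d=snap('side','d1')
print(w['origin'],w['attitude'],get_obs()['eef_pos'],get_obs()['tcp_rot'])
q=np.load('plate.npy')
P=np.array([[-.096,.065,.059],[-.096,-.065,.059],[-.088,0,.059],[-.104,0,.059],[-.056,.05,.005],[-.056,-.1,.005]])
W=np.array([q[0],q[1],0])+P@R.from_euler('z',q[2]).as_matrix().T
for p in proj(w,W): cv2.circle(w['color'],tuple(int(v) for v in p),3,(255,0,255),1)
z=cv2.resize(s['color'][130:240,190:310],(400,367),interpolation=cv2.INTER_CUBIC)
z2=cv2.resize(d['color'][120:210,230:330],(400,360),interpolation=cv2.INTER_CUBIC)
z=z[:360]
m=np.hstack([z,z2]); 
cv2.imwrite('pics/m2.png',np.vstack([cv2.resize(w['color'],(384,240)),]) )
o=np.zeros((600,800,3),np.uint8);o[:240,:384]=cv2.resize(w['color'],(384,240));o[240:600]=m;cv2.imwrite('pics/m2.png',o)
E
```

```text
t: 0.92
eef_pos: [0.5095, 0.1783, 0.1501]
tcp_rot: [-3.141, 0.0, 1.353]
ft_force: [0.1, 0.2, 1.0]
width: 1.003
finger_force: 0.0
[0.52399839 0.24335634 0.29229941] [-0.26737094  0.00105315 -0.21755592] [0.51102608 0.17701583 0.15066798] [ 3.14057175e+00 -3.16802072e-04  1.35013488e+00]
```

View pics/m2.png

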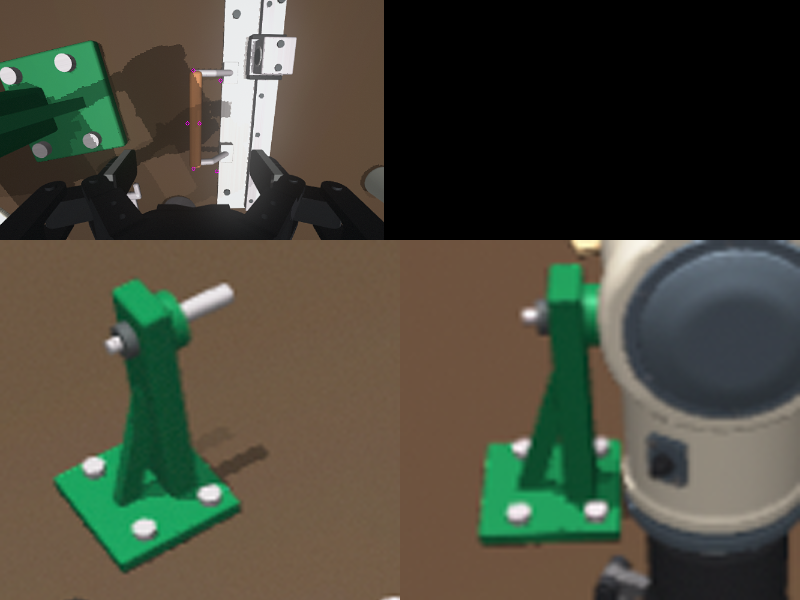

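The bar projects within about 2 mm of where it appears in the wrist view (195,120 in the montage), and the path is clear. The scene crop shows the bracket's foot corners and its pin tip at scene (259,145.6). Now I descend and close.

```bash
python3 -m crank '[[[0,0,0.15,0,0,0,0],[0,0,0.32,0,0,0,0],[0,0,0.48,0,0,0,0],[0,0,0.58,0,0,0,0],[0,0,0.615,0,0,0,0],[0,0,0.615,0,0,0,0.5],[0,0,0.615,0,0,0,1],[0,0,0.615,0,0,0,1]]]' && python3 -m crank '[[[0,0,0,0,0,0,1],[0,0,0,0,0,0,1],[0,0,0,0,0,0,1],[0,0,0,0,0,0,1]]]' && python3 - <<'E'
from h import *
w=snap('wrist','w2');s=snap('scene','s2')
print(w['origin'],w['attitude'],get_obs()['torque'])
print('tip',onz(s,(259,145.6),.18),onz(s,(245.5,152.5),.18))
F=np.array([onz(s,p,.014) for p in [(206.5,202.6),(227,225.4),(262,207.3)]]);print(F)
cv2.imwrite('pics/m3.png',w['color'])
E
```

```text
t: 1.73
eef_pos: [0.5112, 0.1776, 0.0287]
tcp_rot: [3.14, -0.001, 1.35]
ft_force: [0.1, 0.0, -0.2]
width: 0.602
finger_force: 0.0
t: 2.07
eef_pos: [0.5107, 0.1777, 0.0283]
tcp_rot: [3.14, -0.001, 1.351]
ft_force: [-1.6, -1.1, 10.9]
width: 0.178
finger_force: 58.5
[0.52492822 0.24266105 0.17060596] [-0.26630269 -0.00106716 -0.21949557] [-0.13977478  0.04708771 -0.06144965]
tip [ 0.59627641 -0.22830548  0.18      ] [ 0.63812464 -0.21951625  0.18      ]
[[ 0.76177597 -0.2550357   0.014     ]
 [ 0.73975202 -0.14948845  0.014     ]
 [ 0.62969497 -0.1655935   0.014     ]]
```

View pics/m3.png

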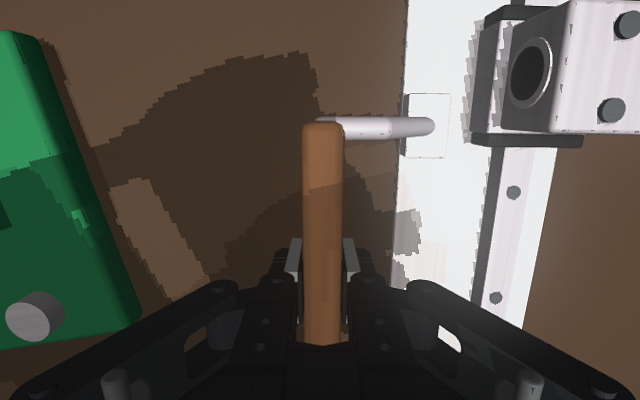

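The bar sits centrally between the pads, gripped at 58 N. The bore is at wrist (529,73) with the dark carriage caps around it, so the wrist camera can serve as the carriage sensor. I'll build that next.

```bash
cat > meas.py <<'E'
from h import *
import json,sys,os
q=np.load('plate.npy')
w0=json.load(open('cam0.json')) if os.path.exists('cam0.json') else None
T0=cv2.cvtColor(cv2.imread('pics/w2.png'),cv2.COLOR_BGR2GRAY)
TIP=np.array([.597,-.2285,.18]);YAW=.165
def relcam(c):  # plate pose in camera frame at the grasp
    Rc=rot(w0['attitude']);Rp=R.from_euler('z',q[2]).as_matrix()
    return Rc.T@Rp,Rc.T@(np.array([q[0],q[1],0])-np.array(w0['origin']))
Rcp,tcp=relcam(None)
K=np.array(w0['K']);DC=np.array(w0['dist_coeffs'])
def pc(P):
    X=(np.atleast_2d(P)@Rcp.T+tcp)*[1,-1,-1]
    return cv2.projectPoints(X,np.zeros(3),np.zeros(3),K,DC)[0][:,0]
ss=np.arange(-.06,.1001,.001);vv=pc(np.c_[ss*0-.019,ss,ss*0+.046])
def warp(g):  # rectify plane x=-19mm (bore face): rows s 0.5mm/px from +.115 to -.085, cols z 30..62mm
    Y,Z=np.meshgrid(np.arange(.125,-.09,-.0005),np.arange(.030,.062,.0005),indexing='ij')
    p=pc(np.c_[Y.ravel()*0-.019,Y.ravel(),Z.ravel()]).astype(np.float32).reshape(Y.shape+(2,))
    return cv2.remap(g,p[...,0],p[...,1],cv2.INTER_LINEAR,borderValue=128)
def find(g):
    W=cv2.GaussianBlur(warp(g),(0,0),1.5);W0=cv2.GaussianBlur(warp(T0),(0,0),1.5)
    uv=np.array(SB); i0=int(round((.125-uv)/.0005)); t=W0[i0-28:i0+28]
    r=cv2.matchTemplate(W,t,cv2.TM_CCOEFF_NORMED)[:,0];k=int(r.argmax());sub=0
    if 0<k<len(r)-1: a,b,c=r[k-1:k+2];sub=.5*(a-c)/(a-2*b+c)
    return SB+(i0-28-k-sub)*.0005,r[k]
SB=float(np.interp(-73,-vv[:,1][::-1] if vv[0,1]<vv[-1,1] else -vv[:,1],ss))
if __name__=='__main__':
    L=json.load(open('log.json')) if os.path.exists('log.json') else []
    N=[]
    for i in range(2):
        t=get_obs()['t'];c=camera('wrist');s,k=find(cv2.cvtColor(c['color'],cv2.COLOR_BGR2GRAY));N.append([t,s]);print('t %.3f s %.1f mm corr %.3f'%(t,s*1e3,k))
    L+=N;json.dump(L,open('log.json','w'))
    cv2.imwrite('pics/last.png',c['color'])
    a=np.array(L[-6:]);print('hist',[(round(x-a[-1,0],2),round(y*1e3,1)) for x,y in a],'v(50ms) %.0f mm/s'%(1e3*(N[1][1]-N[0][1])/max(N[1][0]-N[0][0],1e-6)))
    # plate frame now from camera pose
    Rp=rot(c['attitude'])@Rcp;op=np.array(c['origin'])+rot(c['attitude'])@tcp
    car=op+Rp@np.array([0,s,.046]);B=R.from_euler('z',YAW).as_matrix()
    print('plate org',op.round(4),'tilt +y end up %.4f, +x up %.4f'%(Rp[2,1],Rp[2,0]),'yaw err %.3f'%(YAW-np.arctan2(Rp[1,0],Rp[0,0])),'carr in pin mm',((car-TIP)@B*1e3).round(1))
    mid=op+Rp@np.array([0,0,.046]);e=TIP+B@np.array([-.059,0,0])-mid
    o=get_obs();Rt=rot(o['tcp_rot']);gt=TIP+B@np.array([-.155,0,-.001]) 
    # tool-axis shift that puts the plate middle at target after the remaining yaw turn
    dy=YAW-np.arctan2(Rp[1,0],Rp[0,0]);tc=o['eef_pos'];e2=TIP+B@np.array([-.059,0,0])-(tc+R.from_euler('z',dy).as_matrix()@(mid-tc))
    print('to target units: shift',(Rt.T@e2/.2).round(3),'rz',round(-dy/np.pi,4),'tool z tilt',Rt[:2,2].round(4),'F',o['ft_force'].round(1),'grip',o['finger_force'])
E
python3 - <<'E'
from h import *
import json
c=camera('wrist');json.dump({k:np.array(c[k]).tolist() for k in('origin','attitude','K','dist_coeffs')},open('cam0.json','w'))
E
python3 - <<'E'
from meas import *
print(SB,vv[::20])
for s in(-.05,.0,.05,.09):print(s,pc([-.019,s,.046]),pc([-.019,s,.03]))
E
python3 meas.py
```

```text
0.08213748992402563 [[476.67001911 382.74750262]
 [482.64420971 349.046064  ]
 [488.95415939 312.54178405]
 [495.60864444 272.98309144]
 [502.60995657 230.10846931]
 [509.95019983 183.65500854]
 [517.60580404 133.3732054 ]
 [525.52935538  79.05170466]
 [533.63734546  20.55793736]]
-0.05 [[479.61587155 366.23194995]] [[465.48305242 343.50437511]]
0.0 [[495.60864444 272.98309144]] [[478.46463389 257.21962712]]
0.05 [[513.74086702 159.00713357]] [[492.96023982 154.07137286]]
0.09 [[529.56737565  50.32998519]] [[505.49892415  57.59258197]]
t 2.217 s 82.1 mm corr 1.000
t 2.267 s 82.1 mm corr 1.000Traceback (most recent call last):
  File "meas.py", line 32, in <module>
    L+=N;json.dump(L,open('log.json','w'))
         ~~~~~~~~~^^^^^^^^^^^^^^^^^^^^^^^^
    for chunk in iterable:
                 ^^^^^^^^
    yield from _iterencode_list(o, _current_indent_level)
    yield from chunks
    yield from chunks
    o = _default(o)
    raise TypeError(f'Object of type {o.__class__.__name__} '
                    f'is not JSON serializable')
TypeError: Object of type float32 is not JSON serializable
```

```bash
rm -f log.json && sed -i 's/N.append(\[t,s\])/N.append([float(t),float(s)])/' meas.py && python3 -m crank '[[[0,0,-0.05,0,0,0,1],[0,0,-0.12,0,0.005,0,1],[0,0,-0.2,0,0.005,0,1],[0,0,-0.25,0,0.005,0,1]]]' && python3 meas.py
```

```text
t: 2.65
eef_pos: [0.5099, 0.1775, 0.0788]
tcp_rot: [-3.142, -0.016, 1.351]
ft_force: [0.3, 0.0, -6.3]
width: 0.175
finger_force: 59.8
t 2.650 s 81.6 mm corr 0.925
t 2.700 s 80.2 mm corr 0.881
hist [(np.float64(-0.05), np.float64(81.6)), (np.float64(0.0), np.float64(80.2))] v(50ms) -29 mm/s
plate org [0.6037 0.1572 0.0519] tilt +y end up 0.0160, +x up 0.0007 yaw err 0.385 carr in pin mm [ 99.7 453.  -80.8]
to target units: shift [-2.168  0.149 -0.446] rz -0.1224 tool z tilt [0.0058 0.0158] F [-0.2  0.4 -6. ] grip 59.72895562648773
```

```bash
python3 -m crank '[[[0,0,-0.04,0,0,0,1],[0,0,-0.1,0,0,0,1],[0,0,-0.17,0,0,0,1],[0,0,-0.24,0,0,0,1],[0,0,-0.31,0,0,0,1],[0,0,-0.38,0,-0.009,0,1],[0,0,-0.42,0,-0.009,0,1],[0,0,-0.44,0,-0.009,0,1]]]' && python3 meas.py
```

```text
t: 3.42
eef_pos: [0.5099, 0.1766, 0.1659]
tcp_rot: [3.141, 0.012, 1.352]
ft_force: [-0.2, -0.1, -6.6]
width: 0.179
finger_force: 59.7
t 3.417 s 41.0 mm corr 0.911
t 3.467 s 38.8 mm corr 0.908
hist [(np.float64(-0.82), np.float64(81.6)), (np.float64(-0.77), np.float64(80.2)), (np.float64(-0.05), np.float64(41.0)), (np.float64(0.0), np.float64(38.8))] v(50ms) -44 mm/s
plate org [0.6026 0.1552 0.1376] tilt +y end up -0.0122, +x up -0.0009 yaw err 0.384 carr in pin mm [ 83.3 414.1   3.2]
to target units: shift [-2.17   0.152  0.044] rz -0.1222 tool z tilt [-0.0026 -0.0115] F [ 0.4  0.3 -5.6] grip 59.7497695684433
```

```bash
python3 -m crank '[[[0,0,0,0,0.0045,0,1],[0,0,0,0,0.0045,0,1],[0,0,0,0,0.0045,0,1],[0,0,0,0,0.0045,0,1],[0,0,0,0,0.0045,0,1]]]' && python3 meas.py
```

```text
t: 3.93
eef_pos: [0.5097, 0.1761, 0.165]
tcp_rot: [-3.141, -0.001, 1.351]
ft_force: [-0.1, 0.1, -5.8]
width: 0.177
finger_force: 59.7
t 3.933 s 24.5 mm corr 0.909
t 3.983 s 23.0 mm corr 0.909
hist [(np.float64(-1.33), np.float64(81.6)), (np.float64(-1.28), np.float64(80.2)), (np.float64(-0.57), np.float64(41.0)), (np.float64(-0.52), np.float64(38.8)), (np.float64(-0.05), np.float64(24.5)), (np.float64(0.0), np.float64(23.0))] v(50ms) -30 mm/s
plate org [0.6024 0.1552 0.1366] tilt +y end up 0.0007, +x up -0.0019 yaw err 0.385 carr in pin mm [ 77.1 398.9   2.6]
to target units: shift [-2.167  0.152  0.01 ] rz -0.1224 tool z tilt [0.0001 0.0015] F [ 0.2 -0.6 -6.7] grip 59.69081461429596
```

```bash
python3 -m crank '[[[0,0,0,0,0.0015,0,1],[0,0,0,0,0.0015,0,1],[-0.005,0,0,0,0.0015,-0.0003,1],[-0.015,0.001,0,0,0.0015,-0.0009,1],[-0.03,0.002,0,0,0.0015,-0.0017,1],[-0.045,0.003,0,0,0.0015,-0.0025,1],[-0.065,0.0045,0,0,0.0015,-0.0037,1],[-0.085,0.006,0,0,0.0015,-0.0048,1]]]' && python3 meas.py
```

```text
t: 4.7
eef_pos: [0.5072, 0.1589, 0.1652]
tcp_rot: [3.142, -0.006, 1.366]
ft_force: [0.5, 0.5, -5.7]
width: 0.178
finger_force: 59.7
t 4.700 s 9.5 mm corr 0.902
t 4.750 s 7.2 mm corr 0.894
hist [(np.float64(-1.33), np.float64(41.0)), (np.float64(-1.28), np.float64(38.8)), (np.float64(-0.82), np.float64(24.5)), (np.float64(-0.77), np.float64(23.0)), (np.float64(-0.05), np.float64(9.5)), (np.float64(0.0), np.float64(7.2))] v(50ms) -45 mm/s
plate org [0.6001 0.1389 0.1368] tilt +y end up 0.0052, +x up -0.0016 yaw err 0.369 carr in pin mm [ 66.  368.4   2.8]
to target units: shift [-2.079e+00  1.150e-01  1.000e-03] rz -0.1175 tool z tilt [0.0012 0.006 ] F [-0.2  0.3 -5.9] grip 59.708399176597595
```

```bash
python3 -m crank '[[[-0.03,0.002,0,0,0,-0.0017,1],[-0.065,0.004,0,0,0,-0.0037,1],[-0.1,0.006,0,0,0,-0.0057,1],[-0.135,0.008,0,0,0,-0.0077,1],[-0.17,0.01,0,0,0,-0.0096,1],[-0.205,0.012,0,0,0,-0.0116,1],[-0.24,0.0135,0,0,-0.0017,-0.0136,1],[-0.27,0.015,0,0,-0.0017,-0.0153,1]]]' && python3 meas.py
```

```text
t: 5.47
eef_pos: [0.4991, 0.1051, 0.1649]
tcp_rot: [3.141, -0.0, 1.414]
ft_force: [0.2, 0.2, -6.8]
width: 0.177
finger_force: 59.7
t 5.467 s 0.1 mm corr 0.889
t 5.517 s -3.5 mm corr 0.871
hist [(np.float64(-1.58), np.float64(24.5)), (np.float64(-1.53), np.float64(23.0)), (np.float64(-0.82), np.float64(9.5)), (np.float64(-0.77), np.float64(7.2)), (np.float64(-0.05), np.float64(0.1)), (np.float64(0.0), np.float64(-3.5))] v(50ms) -73 mm/s
plate org [0.5928 0.0894 0.1364] tilt +y end up -0.0003, +x up -0.0015 yaw err 0.321 carr in pin mm [ 47.  310.9   2.4]
to target units: shift [-1.81   0.013  0.011] rz -0.1021 tool z tilt [0.0002 0.0007] F [ 0.2 -0.1 -5.5] grip 59.70856189727783
```

```bash
python3 -m crank '[[[-0.06,0,0,0,0,-0.0034,1],[-0.11,0.001,0,0,0,-0.006,1],[-0.15,0.001,0,0,0,-0.0085,1],[-0.19,0.0015,0,0,0,-0.0107,1],[-0.23,0.002,0,0,0,-0.013,1],[-0.27,0.002,0,0,0,-0.0152,1],[-0.31,0.0025,0,0,0,-0.0175,1],[-0.35,0.0025,0,0,0,-0.0197,1]]]' && python3 meas.py
```

```text
t: 6.23
eef_pos: [0.4887, 0.036, 0.1649]
tcp_rot: [3.141, -0.001, 1.477]
ft_force: [0.2, 0.4, -7.0]
width: 0.179
finger_force: 59.7
t 6.233 s -5.4 mm corr 0.833
t 6.283 s -8.8 mm corr 0.782
hist [(np.float64(-1.58), np.float64(9.5)), (np.float64(-1.53), np.float64(7.2)), (np.float64(-0.82), np.float64(0.1)), (np.float64(-0.77), np.float64(-3.5)), (np.float64(-0.05), np.float64(-5.4)), (np.float64(0.0), np.float64(-8.8))] v(50ms) -68 mm/s
plate org [0.5831 0.0257 0.1364] tilt +y end up -0.0002, +x up -0.0014 yaw err 0.259 carr in pin mm [ 25.8 244.5   2.4]
to target units: shift [-1.456 -0.08   0.011] rz -0.0823 tool z tilt [0.0002 0.0007] F [-0.2  0.7 -6.7] grip 59.71598267555237
```

```bash
python3 -m crank '[[[-0.07,-0.004,0,0,-0.0004,-0.004,1],[-0.13,-0.007,0,0,-0.0004,-0.0075,1],[-0.18,-0.01,0,0,-0.0004,-0.0103,1],[-0.225,-0.0125,0,0,-0.0004,-0.0128,1],[-0.27,-0.015,0,0,-0.0004,-0.0154,1],[-0.315,-0.0175,0,0,-0.0004,-0.018,1],[-0.355,-0.02,0,0,-0.0004,-0.0202,1],[-0.395,-0.022,0,0,-0.0004,-0.0225,1]]]' && python3 meas.py
```

```text
t: 7.0
eef_pos: [0.4769, -0.0419, 0.1648]
tcp_rot: [3.141, 0.0, 1.547]
ft_force: [0.8, -0.0, -6.5]
width: 0.177
finger_force: 59.7
t 7.000 s -3.6 mm corr 0.866
t 7.050 s -6.8 mm corr 0.823
hist [(np.float64(-1.58), np.float64(0.1)), (np.float64(-1.53), np.float64(-3.5)), (np.float64(-0.82), np.float64(-5.4)), (np.float64(-0.77), np.float64(-8.8)), (np.float64(-0.05), np.float64(-3.6)), (np.float64(0.0), np.float64(-6.8))] v(50ms) -65 mm/s
plate org [ 0.5718 -0.0455  0.1364] tilt +y end up -0.0014, +x up -0.0012 yaw err 0.188 carr in pin mm [  4.  178.    2.4]
to target units: shift [-1.056 -0.134  0.012] rz -0.0598 tool z tilt [ 0.0004 -0.0005] F [ 0.   0.3 -6. ] grip 59.71344351768494
```

```bash
python3 -m crank '[[[-0.06,-0.0076,0,0,-0.0006,-0.0034,1],[-0.11,-0.014,0,0,-0.0006,-0.0062,1],[-0.16,-0.02,0,0,-0.0006,-0.009,1],[-0.205,-0.026,0,0,-0.0006,-0.0116,1],[-0.25,-0.032,0,0,-0.0006,-0.0142,1],[-0.29,-0.037,0,0,-0.0006,-0.0164,1],[-0.33,-0.042,0,0,-0.0006,-0.0187,1],[-0.36,-0.0455,0,0,-0.0006,-0.0203,1]]]' && python3 meas.py
```

```text
t: 7.77
eef_pos: [0.4661, -0.1138, 0.1648]
tcp_rot: [3.141, 0.002, 1.611]
ft_force: [0.9, 0.9, -6.3]
width: 0.179
finger_force: 59.7
t 7.767 s -0.0 mm corr 0.863
t 7.817 s -2.8 mm corr 0.867
hist [(np.float64(-1.58), np.float64(-5.4)), (np.float64(-1.53), np.float64(-8.8)), (np.float64(-0.82), np.float64(-3.6)), (np.float64(-0.77), np.float64(-6.8)), (np.float64(-0.05), np.float64(-0.0)), (np.float64(0.0), np.float64(-2.8))] v(50ms) -55 mm/s
plate org [ 0.561  -0.1111  0.1364] tilt +y end up -0.0032, +x up -0.0012 yaw err 0.125 carr in pin mm [-16.5 119.1   2.4]
to target units: shift [-0.69  -0.133  0.014] rz -0.0397 tool z tilt [ 0.0005 -0.0024] F [-0.   0.3 -5.4] grip 59.70903396606445
```

```bash
python3 -m crank '[[[-0.045,-0.009,0.001,0,0.0003,-0.0026,1],[-0.085,-0.016,0.002,0,0.0003,-0.0049,1],[-0.12,-0.023,0.004,0,0.0003,-0.0069,1],[-0.155,-0.03,0.006,0,0.0003,-0.0089,1],[-0.185,-0.036,0.008,0,0.0003,-0.0106,1],[-0.215,-0.041,0.009,0,0.0003,-0.0124,1],[-0.24,-0.046,0.01,0,0.0003,-0.0138,1],[-0.265,-0.051,0.01,0,0.0003,-0.0152,1]]]' && python3 meas.py
```

```text
t: 8.53
eef_pos: [0.4579, -0.1672, 0.1629]
tcp_rot: [3.142, 0.001, 1.658]
ft_force: [-0.6, 0.4, -6.0]
width: 0.175
finger_force: 59.7
t 8.533 s -0.8 mm corr 0.885
t 8.583 s -2.8 mm corr 0.868
hist [(np.float64(-1.58), np.float64(-3.6)), (np.float64(-1.53), np.float64(-6.8)), (np.float64(-0.82), np.float64(-0.0)), (np.float64(-0.77), np.float64(-2.8)), (np.float64(-0.05), np.float64(-0.8)), (np.float64(0.0), np.float64(-2.8))] v(50ms) -41 mm/s
plate org [ 0.5526 -0.1599  0.1345] tilt +y end up -0.0022, +x up -0.0013 yaw err 0.077 carr in pin mm [-32.7  72.3   0.5]
to target units: shift [-0.421 -0.102  0.003] rz -0.0245 tool z tilt [ 0.0003 -0.0015] F [ 0.3  0.1 -5.6] grip 59.70575451850891
```

```bash
python3 -m crank '[[[-0.035,-0.0085,0,0,0,-0.002,1],[-0.065,-0.016,0,0,0,-0.0038,1],[-0.095,-0.023,0,0,0,-0.0055,1],[-0.12,-0.029,0,0,0,-0.007,1],[-0.145,-0.035,0,0,0,-0.0084,1],[-0.17,-0.041,0,0,0,-0.0098,1],[-0.19,-0.046,0,0,0,-0.011,1],[-0.207,-0.05,0,0,0,-0.012,1]]]' && python3 meas.py && python3 -c "
from h import *
snap('scene','s5');snap('side','d5')"
```

```text
t: 9.3
eef_pos: [0.4516, -0.2093, 0.1629]
tcp_rot: [3.141, 0.001, 1.696]
ft_force: [-0.3, -0.5, -6.1]
width: 0.181
finger_force: 59.7
t 9.300 s -1.3 mm corr 0.859
t 9.350 s -3.0 mm corr 0.855
hist [(np.float64(-1.58), np.float64(-0.0)), (np.float64(-1.53), np.float64(-2.8)), (np.float64(-0.82), np.float64(-0.8)), (np.float64(-0.77), np.float64(-2.8)), (np.float64(-0.05), np.float64(-1.3)), (np.float64(0.0), np.float64(-3.0))] v(50ms) -33 mm/s
plate org [ 0.5459 -0.1981  0.1345] tilt +y end up -0.0021, +x up -0.0014 yaw err 0.039 carr in pin mm [-45.5  35.5   0.5]
to target units: shift [-0.213 -0.06   0.003] rz -0.0125 tool z tilt [ 0.0004 -0.0014] F [ 0.5  0.6 -5.9] grip 59.70705270767212
```

```bash
python3 - <<'E'
import cv2,numpy as np
s=cv2.imread('pics/s5.png');d=cv2.imread('pics/d5.png')
z=lambda i,x,y,w,h:cv2.resize(i[y:y+h,x:x+w],(800,300),interpolation=cv2.INTER_CUBIC)
cv2.imwrite('pics/m5.png',np.vstack([z(s,180,120,240,90),z(d,200,100,240,90)]))
E
```

```text
(no output)
```

View pics/m5.png

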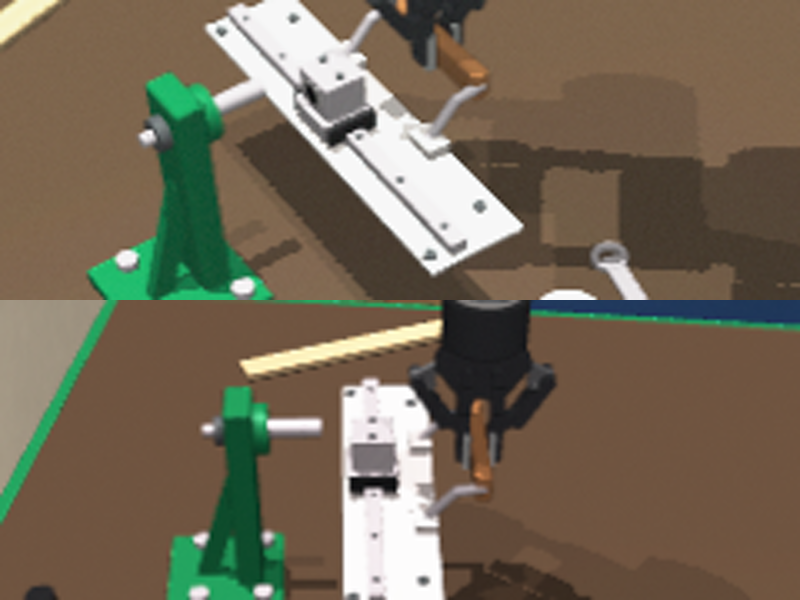

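The side view has the pin tip at (296,138) and shows the plate square to the pin, with the carriage just short of the pin's line.

```bash
python3 -m crank '[[[-0.04,-0.011,0,0,0,-0.0023,1],[-0.07,-0.02,0,0,0,-0.0041,1],[-0.09,-0.0255,0,0,0,-0.0053,1],[-0.11,-0.031,0,0,0,-0.0065,1],[-0.125,-0.035,0,0,0,-0.0073,1],[-0.14,-0.039,0,0,0,-0.0082,1],[-0.15,-0.042,0,0,0,-0.0088,1],[-0.155,-0.044,0,0,0,-0.0091,1]]]' && python3 meas.py && python3 -c "
from h import *
d=snap('side');print(onz(d,(296,138.1),.18),onz(d,(281,138.4),.18))"
```

```text
t: 10.17
eef_pos: [0.4467, -0.2409, 0.163]
tcp_rot: [3.142, 0.001, 1.724]
ft_force: [-0.1, -0.0, -6.2]
width: 0.172
finger_force: 59.7
t 10.167 s -3.2 mm corr 0.868
t 10.217 s -4.4 mm corr 0.856
hist [(np.float64(-1.68), np.float64(-0.8)), (np.float64(-1.63), np.float64(-2.8)), (np.float64(-0.92), np.float64(-1.3)), (np.float64(-0.87), np.float64(-3.0)), (np.float64(-0.05), np.float64(-3.2)), (np.float64(0.0), np.float64(-4.4))] v(50ms) -24 mm/s
plate org [ 0.5406 -0.2267  0.1345] tilt +y end up -0.0019, +x up -0.0015 yaw err 0.011 carr in pin mm [-55.3   6.7   0.5]
to target units: shift [-0.061 -0.018  0.003] rz -0.0035 tool z tilt [ 0.0002 -0.0013] F [ 0.2 -1.  -6.4] grip 59.70831871032715
[ 0.59660428 -0.22726557  0.18      ] [ 0.6423203  -0.22096787  0.18      ]
```

```bash
python3 -m crank '[[[-0.02,-0.005,0,0,-0.0006,-0.001,1],[-0.035,-0.01,0,0,-0.0006,-0.002,1],[-0.05,-0.014,0,0,-0.0006,-0.003,1],[-0.06,-0.018,0,0,-0.0006,-0.0035,1],[-0.07,-0.018,0,0,-0.0006,-0.0035,1],[-0.075,-0.018,0,0,-0.0006,-0.0035,1],[-0.075,-0.018,0,0,-0.0003,-0.0035,1]]]' && python3 meas.py
```

```text
t: 10.9
eef_pos: [0.4456, -0.2562, 0.163]
tcp_rot: [3.142, 0.002, 1.735]
ft_force: [0.9, 0.4, -5.8]
width: 0.174
finger_force: 59.7
t 10.900 s -1.0 mm corr 0.869
t 10.950 s -1.3 mm corr 0.869
hist [(np.float64(-1.65), np.float64(-1.3)), (np.float64(-1.6), np.float64(-3.0)), (np.float64(-0.78), np.float64(-3.2)), (np.float64(-0.73), np.float64(-4.4)), (np.float64(-0.05), np.float64(-1.0)), (np.float64(0.0), np.float64(-1.3))] v(50ms) -6 mm/s
plate org [ 0.5393 -0.2409  0.1345] tilt +y end up -0.0026, +x up -0.0015 yaw err 0.000 carr in pin mm [-58.9  -3.9   0.6]
to target units: shift [ 0.013 -0.001  0.003] rz -0.0001 tool z tilt [ 0.0004 -0.0021] F [-0.4 -1.2 -5.4] grip 59.676218032836914
```

```bash
python3 -m crank '[[[0,0,0,0,0,0,1],[0.005,0,0,0,0.0008,0,1],[0.01,0,0,0,0.0008,0,1],[0.01,0,0,0,0.0008,0,1],[0.01,0,0,0,0.0008,0,1],[0.01,0,0,0,0.0008,0,1]]]' && python3 meas.py
```

```text
t: 11.5
eef_pos: [0.4452, -0.254, 0.163]
tcp_rot: [3.142, -0.0, 1.736]
ft_force: [0.1, 0.2, -7.4]
width: 0.179
finger_force: 59.7
t 11.500 s -2.0 mm corr 0.863
t 11.550 s -1.8 mm corr 0.863
hist [(np.float64(-1.38), np.float64(-3.2)), (np.float64(-1.33), np.float64(-4.4)), (np.float64(-0.65), np.float64(-1.0)), (np.float64(-0.6), np.float64(-1.3)), (np.float64(-0.05), np.float64(-2.0)), (np.float64(0.0), np.float64(-1.8))] v(50ms) 4 mm/s
plate org [ 0.5389 -0.2387  0.1346] tilt +y end up -0.0003, +x up -0.0015 yaw err -0.000 carr in pin mm [-58.9  -2.3   0.6]
to target units: shift [ 0.003 -0.001  0.003] rz 0.0 tool z tilt [-0.0001  0.0002] F [ 0.8  0.9 -4.6] grip 59.69160318374634
```

```bash
python3 -m crank '[[[0,0,0,0,0,0,1],[0,0,0,0,0,0,1],[0,0,0,0,0,0,1],[0,0,0,0,0,0,1],[0,0,0,0,0,0,1],[0,0,0,0,0,0,1],[0,0,0,0,0,0,1],[0,0,0,0,0,0,1]]]' && python3 meas.py
```

```text
t: 12.27
eef_pos: [0.4452, -0.254, 0.163]
tcp_rot: [3.142, -0.0, 1.735]
ft_force: [-0.2, 0.7, -6.1]
width: 0.176
finger_force: 59.7
t 12.267 s 0.2 mm corr 0.866
t 12.317 s 0.3 mm corr 0.865
hist [(np.float64(-1.42), np.float64(-1.0)), (np.float64(-1.37), np.float64(-1.3)), (np.float64(-0.82), np.float64(-2.0)), (np.float64(-0.77), np.float64(-1.8)), (np.float64(-0.05), np.float64(0.2)), (np.float64(0.0), np.float64(0.3))] v(50ms) 2 mm/s
plate org [ 0.5389 -0.2387  0.1346] tilt +y end up -0.0003, +x up -0.0015 yaw err 0.000 carr in pin mm [-58.9  -0.2   0.6]
to target units: shift [ 0.003 -0.001  0.003] rz -0.0 tool z tilt [-0.0001  0.0003] F [ 0.9  0.2 -6.1] grip 59.69185531139374
```

```bash
python3 -m crank '[[[0,0,0,0,0,0,1],[0,0,0,0,0,0,1],[0,0,0,0,0,0,1],[0,0,0,0,0,0,1],[0,0,0,0,0,0,1],[0,0,0,0,0,0,1],[0,0,0,0,0,0,1],[0,0,0,0,0,0,1]]]' >/dev/null && python3 meas.py && python3 - <<'E'
from meas import *
s=camera('scene');d=camera('side');sv=json.load(open('log.json'))[-1][1]
w=camera('wrist');Rp=rot(w['attitude'])@Rcp;op=np.array(w['origin'])+rot(w['attitude'])@tcp
P=np.array([[x,sv+y,.063] for x in(-.019,.019) for y in(-.021,.021)]+[[28e-3,.175,.005],[28e-3,-.175,.005],[-56e-3,.175,.005],[-56e-3,-.175,.005]])@Rp.T+op
P=np.vstack([P,TIP,TIP+R.from_euler('z',YAW).as_matrix()@[.048,0,0]])
o=[]
for c,(x,y,W,H) in((s,(180,120,240,90)),(d,(200,90,240,90))):
    im=cv2.resize(c['color'][y:y+H,x:x+W],(800,300),interpolation=cv2.INTER_CUBIC)
    for p in proj(c,P): cv2.circle(im,tuple(int(v) for v in (p-[x,y])*800/240),3,(255,0,255),1)
    o.append(im)
cv2.imwrite('pics/m6.png',np.vstack(o))
E
```

```text
t 13.033 s 1.7 mm corr 0.872
t 13.083 s 1.8 mm corr 0.872
hist [(np.float64(-1.58), np.float64(-2.0)), (np.float64(-1.53), np.float64(-1.8)), (np.float64(-0.82), np.float64(0.2)), (np.float64(-0.77), np.float64(0.3)), (np.float64(-0.05), np.float64(1.7)), (np.float64(0.0), np.float64(1.8))] v(50ms) 2 mm/s
plate org [ 0.5389 -0.2387  0.1346] tilt +y end up -0.0003, +x up -0.0015 yaw err 0.000 carr in pin mm [-58.9   1.3   0.6]
to target units: shift [ 0.003 -0.001  0.003] rz -0.0 tool z tilt [-0.      0.0002] F [-0.9 -0.4 -6.1] grip 59.692604541778564
```

View pics/m6.png

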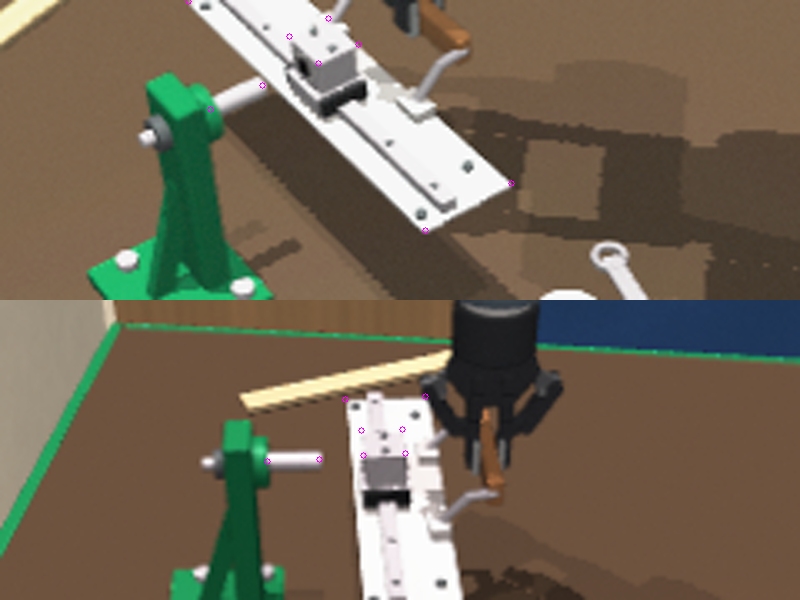

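The fit overlay matches: plate corners, block and pin tip lie within about 2–3 mm of the predicted points. Now I hold.

```bash
python3 -m crank '[[[0,0,0,0,0.0001,0,1],[0,0,0,0,0.0001,0,1],[0,0,0,0,0.0001,0,1],[0,0,0,0,0.0001,0,1],[0,0,0,0,0.0001,0,1],[0,0,0,0,0.0001,0,1],[0,0,0,0,0.0001,0,1],[0,0,0,0,0.0001,0,1]]]' >/dev/null && python3 meas.py && python3 -m crank '[[[0,0,0,0,0,0,1],[0,0,0,0,0,0,1],[0,0,0,0,0,0,1],[0,0,0,0,0,0,1],[0,0,0,0,0,0,1],[0,0,0,0,0,0,1],[0,0,0,0,0,0,1],[0,0,0,0,0,0,1]]]' >/dev/null && python3 meas.py
```

```text
t 13.950 s 2.6 mm corr 0.879
t 14.000 s 2.6 mm corr 0.878
hist [(np.float64(-1.73), np.float64(0.2)), (np.float64(-1.68), np.float64(0.3)), (np.float64(-0.97), np.float64(1.7)), (np.float64(-0.92), np.float64(1.8)), (np.float64(-0.05), np.float64(2.6)), (np.float64(0.0), np.float64(2.6))] v(50ms) -0 mm/s
plate org [ 0.5389 -0.2387  0.1346] tilt +y end up 0.0000, +x up -0.0015 yaw err 0.000 carr in pin mm [-58.9   2.    0.6]
to target units: shift [ 0.003 -0.001  0.003] rz -0.0 tool z tilt [-0.0001  0.0005] F [ 0.4 -0.2 -5.6] grip 59.69244718551636
t 14.717 s 2.6 mm corr 0.878
t 14.767 s 2.6 mm corr 0.878
hist [(np.float64(-1.73), np.float64(1.7)), (np.float64(-1.68), np.float64(1.8)), (np.float64(-0.82), np.float64(2.6)), (np.float64(-0.77), np.float64(2.6)), (np.float64(-0.05), np.float64(2.6)), (np.float64(0.0), np.float64(2.6))] v(50ms) -0 mm/s
plate org [ 0.5389 -0.2387  0.1346] tilt +y end up 0.0000, +x up -0.0015 yaw err 0.000 carr in pin mm [-58.9   2.    0.6]
to target units: shift [ 0.003 -0.001  0.003] rz -0.0 tool z tilt [-0.      0.0005] F [-0.  -0.4 -5. ] grip 59.691930413246155
```

The carriage is at rest at s = 2.6 mm. I'll hold about six more seconds, then check.

```bash
python3 -m crank '[[[0,0,0,0,0,0,1],[0,0,0,0,0,0,1],[0,0,0,0,0,0,1],[0,0,0,0,0,0,1],[0,0,0,0,0,0,1],[0,0,0,0,0,0,1],[0,0,0,0,0,0,1],[0,0,0,0,0,0,1]]]' >/dev/null && python3 -m crank '[[[0,0,0,0,0,0,1],[0,0,0,0,0,0,1],[0,0,0,0,0,0,1],[0,0,0,0,0,0,1],[0,0,0,0,0,0,1],[0,0,0,0,0,0,1],[0,0,0,0,0,0,1],[0,0,0,0,0,0,1]]]' >/dev/null && python3 -m crank '[[[0,0,0,0,0,0,1],[0,0,0,0,0,0,1],[0,0,0,0,0,0,1],[0,0,0,0,0,0,1],[0,0,0,0,0,0,1],[0,0,0,0,0,0,1],[0,0,0,0,0,0,1],[0,0,0,0,0,0,1]]]' >/dev/null && python3 meas.py | head -2 && python3 -m crank '[[[0,0,0,0,0,0,1],[0,0,0,0,0,0,1],[0,0,0,0,0,0,1],[0,0,0,0,0,0,1],[0,0,0,0,0,0,1],[0,0,0,0,0,0,1],[0,0,0,0,0,0,1],[0,0,0,0,0,0,1]]]' >/dev/null && python3 -m crank '[[[0,0,0,0,0,0,1],[0,0,0,0,0,0,1],[0,0,0,0,0,0,1],[0,0,0,0,0,0,1],[0,0,0,0,0,0,1],[0,0,0,0,0,0,1],[0,0,0,0,0,0,1],[0,0,0,0,0,0,1]]]' >/dev/null && python3 -m crank '[[[0,0,0,0,0,0,1],[0,0,0,0,0,0,1],[0,0,0,0,0,0,1],[0,0,0,0,0,0,1],[0,0,0,0,0,0,1],[0,0,0,0,0,0,1],[0,0,0,0,0,0,1],[0,0,0,0,0,0,1]]]' >/dev/null && python3 -m crank '[[[0,0,0,0,0,0,1],[0,0,0,0,0,0,1],[0,0,0,0,0,0,1],[0,0,0,0,0,0,1],[0,0,0,0,0,0,1],[0,0,0,0,0,0,1],[0,0,0,0,0,0,1],[0,0,0,0,0,0,1]]]' >/dev/null && python3 meas.py
```

```text
t 16.817 s 2.6 mm corr 0.879
t 16.867 s 2.6 mm corr 0.879
t 19.583 s 2.6 mm corr 0.878
t 19.633 s 2.6 mm corr 0.878
hist [(np.float64(-4.92), np.float64(2.6)), (np.float64(-4.87), np.float64(2.6)), (np.float64(-2.82), np.float64(2.6)), (np.float64(-2.77), np.float64(2.6)), (np.float64(-0.05), np.float64(2.6)), (np.float64(0.0), np.float64(2.6))] v(50ms) -0 mm/s
plate org [ 0.5389 -0.2387  0.1346] tilt +y end up 0.0000, +x up -0.0015 yaw err 0.000 carr in pin mm [-58.9   2.    0.6]
to target units: shift [ 0.003 -0.001  0.003] rz -0.0 tool z tilt [-0.      0.0006] F [ 0.1 -0.4 -5.7] grip 59.692500829696655
```

```bash
python3 -c "
from bench import *
print(job_done())"
```

```text
the job is handed in; nothing more can be done
None
```

I handed the job in at about 20 s with the plate still gripped level before the smaller bracket; the carriage had stood still over five seconds by my camera measurements, 2.6 mm off mid-rail, its bore 2 mm sideways and 0.6 mm in height off the pin's line and its face about 40 mm short of the tip (no verdict was returned).

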